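# Set up the calibration panel on the scanner turntable

### The job

Set the scanner up for calibration: lift the tall dotted panel with the black grip tab out of the storage rack and lower it gently, foot first, into the slot of the holder on the turntable until it stands fully home. Leave the turntable turned so that the panel's flat face (either one) looks squarely at the scanner's large middle lens. Let go of everything, and leave the other things where they are.

Things in the scene. Friction and masses are not known exactly. Their poses are not given: they have to be found in the camera images.
- panel: Calibration panel, 0.2 kg, upright in one of three rack slots (which varies): white plate 100 wide x 85 high x 8 thick, black dots on both faces, black grip tab mid upper edge, 36 wide x 30 high x 12 thick. Total height 115. Origin half-way up, 57.5 above the foot (tab's centre 42.5 above it). x = normal of the face, y = along the width, z = up. Same either way round.
- slot (a point): Centre of the slot's FLOOR in the aluminium holder (44 x 128 x 38 high, foot 8 below this point) fixed at the middle of the turntable; turns with it. x = across the slot (normal of an inserted panel), y = along it, z = up. Slot 11 wide x 106 long x 30 deep, ends closed, mouth bevelled 3. Floor 64 above the table. Panel seated: its origin 57.5 above this point.
- turntable (a joint): Angle (rad, grows anticlockwise from above, limits -3.1 to 3.1) of the turntable: black disc, 260 diameter, top 56 above the table, vertical axis through slot. Friction about 0.12 N m: it turns when the seated panel is twisted by its tab or the steel pin (14 diameter, 28 high, 112 from the axis along slot +y) is pushed, and stays where left.
- lens (a point): Centre of the front of the large middle lens (54 diameter) of the scanner: a black box 75 x 220 x 70 with three lenses in a row, on a short fixed stand at the right of the turntable. 175 above the table. The scanner looks along its own -x, roughly at the turntable.
- rack (a point): Centre of the underside of the grey storage rack: fixed block 170 x 128 x 38 high with three slots (11 x 106, 30 deep, floor 8 above the table, long side along the rack's y) at -56, 0 and +56 along its x. The tall panel and two lower plates stand in them.
- small_panel: Bystander in the rack: small dotted white plate without a tab, 66 wide x 50 high x 8 thick; origin at its centre, axes as the panel.
- grey_card: Bystander in the rack: plain grey plate, 90 wide x 62 high x 8 thick; origin at its centre, axes as the panel.
- mug: Bystander: white mug, 80 diameter x 90 high; origin at the centre of its underside.
- spray_can: Bystander: can, 56 diameter x 120 high; origin at the centre of its underside.
- statuette: Bystander: plain plaster statuette, 52 diameter x 92 high; origin at the centre of its underside.
- mouse: Bystander: computer mouse, 100 x 58 x 24, on a 2 thick pad; origin at the centre of its underside.
- medal: Bystander: brass medal lying flat, 48 diameter x 6; origin at the centre of its underside.
- marker_box: Bystander: clear open box with flat discs in it, 80 x 60 x 35; origin at the centre of its underside.

How it is judged:
By the outcome, as a careful person would: the job done as asked, in the order asked, and still so for the second after the job is handed in, with the robot touching nothing.
It also fails if it takes over 48 s, if anything falls off the work surface, if the arm or the gripper's body presses on something with over 40 N, if the wrist force passes 120 N, or if a joint passes its speed limit or range.

### The arm

A 6-joint arm with a two-finger parallel gripper is mounted at the origin on the work surface. World frame = base frame: x ahead of the robot, y to its left, z up, the work surface at z = 0. Lengths are in mm, angles in rad, forces in N, time in s.
With the tool pointing down it reaches from about 350 to 975 mm from the base axis. Payload 7.1 kg.
Tool frame: the origin (TCP) lies at the very end of the fingers, on their centre line; the grasp point (between the pads) lies 19 mm behind it; x points along the fingers, z is the direction in which the jaws open and shut, and the axes are right-handed (so a half turn about x gives the same grasp; the last joint's range is limited). The gripper opens to 88 mm and grips with 3 to 60 N. Pads are 20 mm wide; open, the fingers measure 115 mm over their backs; the gripper's body (75 mm by 178 mm) begins 61 mm behind the grasp point.
Start: joints at [-1.316, 0.423, 1.63, -0, 1.089, -0.019], TCP at [169.013, -601.697, 222.675] pointing down, gripper open.
Joint ranges: [-3, 3], [-0.9, 2.11], [0.09, 2.58], [-1.31, 4.45], [0.11, 2.69], [-2.54, 2.54]. Speed limits (rad/s): [2.39, 2.39, 3.01, 3.14, 3.14, 3.14].

### API

Orientations are given as a rotation vector (axis times angle).
In Python, from workcell import * gives the robot as it stands.
- The arm moves only by the shell command python3 -m crank 'ROWS'. ROWS is JSON, a list of rows, each a list of 3 entries, a list of its own where there are three numbers: the shift along the tool's x, y, z in cm, then the turn, a rotation vector about the tool's x, y, z in degrees, then the finger opening in cm, from 0 to 8.78. In form: [[[dx, dy, dz], [rx, ry, rz], claw], ...]. A call has 1 to 5 rows; each row shifts and turns the commanded pose from where the row before left it, along the tool's axes as they then stand; what a row does not reach is not made up. A row lasts 1/8 s, in which the tool goes at most 62.5 mm and 10.7 degrees, less where a joint would pass 70% of its speed; a pose out of reach is approached as far as the arm can. A call with a gripper value outside its range is refused whole. The fingers move at their own pace and stop on an object; the grip force is fixed at half the most. Time passes only in rows, so rows that do not move let the fingers close. It gives the time, the measured TCP pose, the force and the opening at its end, in the units of the state.
- get_obs(): the state, without advancing time (a new reading comes with each control period).
- get_image(name): name is "side" or "top"; returns a dict with "pixels" (420x560x3 uint8, red, green, blue), "mtx" (3x3 intrinsics, pixels), "D" ([k1, k2, p1, p2, k3] as OpenCV has them; the pictures are not rectified), "view" (4x4, takes a point from world to camera coordinates). Camera axes: x right, y down, z forward; pixel columns grow to the right and rows downward; lengths in mm; the calibration is good to about 2 mm. A picture is of the moment at which its call begins. There is no depth.
- close_job(): hands the job in, once; it reports no verdict.
The state is a dict: "t": time; "qpos": joint angles; "qvel": joint speeds; "joint_torque": joint torques, N m; "ee_pos": TCP position; "orientation": TCP orientation; "ft_force": force on the tool from outside, world axes, zero at the start; "moment": the same for the moment, N m; "width": finger opening in mm.
Only numpy, scipy, OpenCV 4.12 (cv2) and the standard library are available. Lean on these libraries where they do the work, as an engineer would, in place of code of your own. Each camera call takes 0.05 s, during which the arm holds its last target.

## Working session

There is one attempt and no reset: what is moved stays moved. The work goes in short steps, Python scripts to look and compute and a shell command to move; the robot and the scene stay as the last step left them, time stands still between calls to the robot, and variables do not carry over. Pictures are saved under pics/ and viewed, and the job is handed in when it is done.

```bash
mkdir -p pics; ls; python3 - <<'E'
from workcell import *
import cv2
o=get_obs(); print(o)
for n in("side","top"):
    i=get_image(n); cv2.imwrite(f"pics/{n}0.png",i["pixels"][:,:,::-1]); print(n,i["mtx"],i["D"],i["view"])
E
```

```text
pics
{'t': 0.0, 'qpos': array([-1.31601959e+00,  4.23870644e-01,  1.63069184e+00,  1.94610822e-05,
        1.08861512e+00, -1.90603939e-02]), 'qvel': array([-6.87915887e-04,  4.36607580e-04,  1.45758133e-05, -8.33591439e-06,
       -1.37994444e-03, -6.03768565e-04]), 'joint_torque': array([-2.40877627e-03, -5.44633448e+01, -2.73673189e+01,  6.42096880e-02,
        2.27437005e-02, -1.38492123e-04]), 'ee_pos': array([ 168.86762324, -601.16475569,  221.88237986]), 'orientation': array([ 1.0061611 ,  1.32764761, -1.00450539]), 'ft_force': array([ 0.62245282,  0.26078018, -0.64165085]), 'moment': array([ 0.01019933, -0.00969122, -0.03164628]), 'width': 87.9860687359762}
side [[431.3266132    0.         277.49591256]
 [  0.         431.3266132  217.22279492]
 [  0.           0.           1.        ]] [0.0285243 0.        0.        0.        0.       ] [[ 9.83689008e-01 -1.78032081e-01  2.57004760e-02 -5.63639932e+02]
 [-6.54509884e-02 -4.87340547e-01 -8.70755626e-01  1.14661868e+02]
 [ 1.67547320e-01  8.54870616e-01 -4.91043915e-01  1.29213026e+03]
 [ 0.00000000e+00  0.00000000e+00  0.00000000e+00  1.00000000e+00]]
top [[492.82419784   0.         283.62467903]
 [  0.         492.82419784 210.35105742]
 [  0.           0.           1.        ]] [-0.13328745  0.          0.          0.          0.        ] [[ 1.36446604e-01 -9.90647322e-01 -4.54905864e-04 -7.29997866e+01]
 [-9.67362119e-01 -1.33140417e-01 -2.15601857e-01  5.39875935e+02]
 [ 2.13524836e-01  2.98581999e-02 -9.76481250e-01  1.11304645e+03]
 [ 0.00000000e+00  0.00000000e+00  0.00000000e+00  1.00000000e+00]]
```

View pics/side0.png

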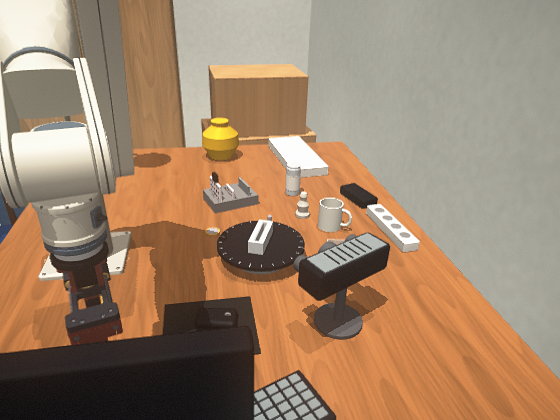

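View pics/top0.png

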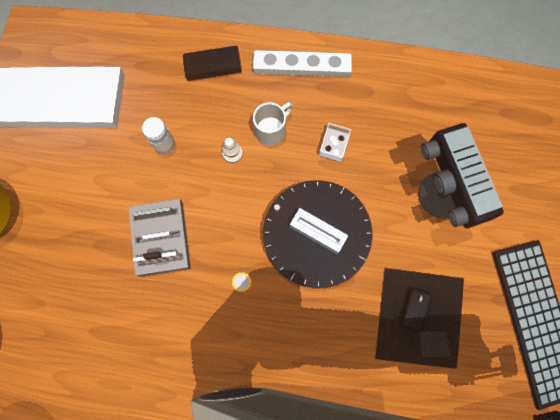

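```bash
cat > h.py <<'E'
import numpy as np, cv2
from workcell import *
def cast(im,uv,z):
    p=cv2.undistortPoints(np.array(uv,float).reshape(-1,1,2),im["mtx"],im["D"]).reshape(-1,2)
    V=im["view"];R=V[:3,:3];c=-R.T@V[:3,3]
    d=np.c_[p,np.ones(len(p))]@R
    return c+d*((z-c[2])/d[:,2])[:,None]
def proj(im,P):
    V=im["view"];return cv2.projectPoints(np.array(P,float).reshape(-1,1,3),cv2.Rodrigues(V[:3,:3])[0],V[:3,3],im["mtx"],np.array(im["D"]))[0].reshape(-1,2)
def crop(im,x0,y0,w,h,k,fn):
    c=im["pixels"][y0:y0+h,x0:x0+w,::-1]; c=cv2.resize(c,None,fx=k,fy=k,interpolation=cv2.INTER_CUBIC); cv2.imwrite(fn,c)
E
python3 - <<'E'
from h import *
t=get_image("top");s=get_image("side")
import pickle;pickle.dump((t,s),open("im0.pkl","wb"))
crop(t,120,190,80,90,6,"pics/rack.png")
crop(t,255,175,125,115,6,"pics/tt.png")
crop(t,400,110,110,120,5,"pics/scan.png")
crop(s,195,165,75,50,8,"pics/rs.png")
E
```

```text
(no output)
```

View pics/rack.png

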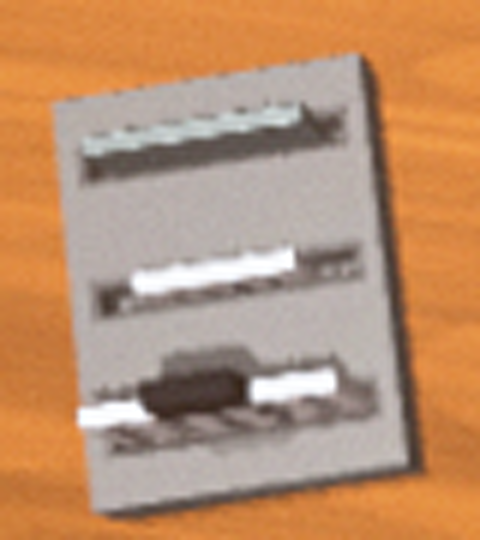

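View pics/tt.png

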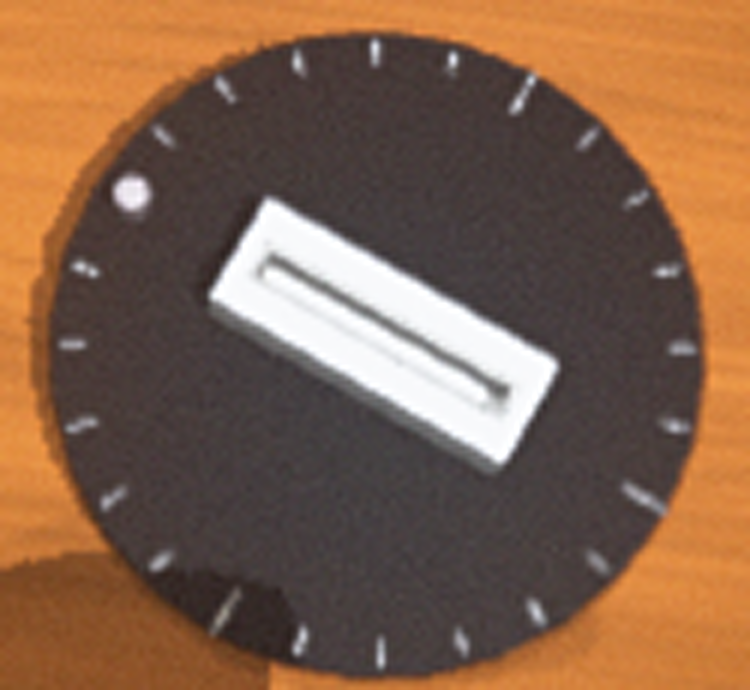

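View pics/scan.png

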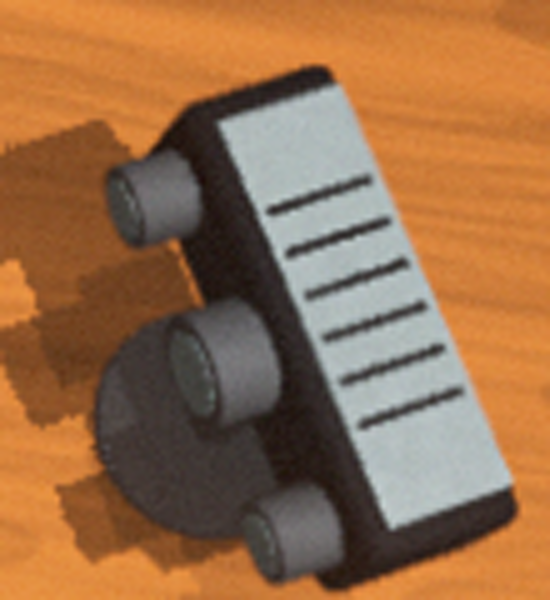

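View pics/rs.png

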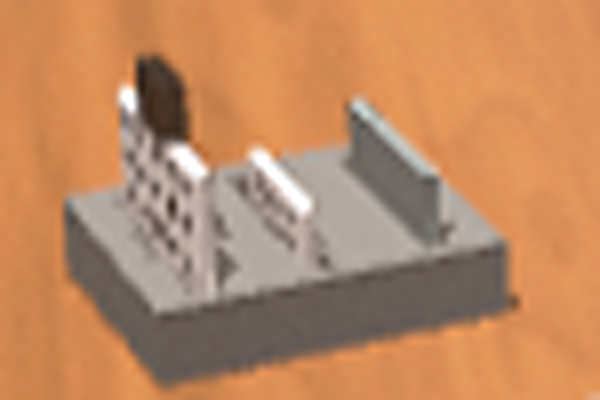

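```bash
cat > m1.py <<'E'
from h import *
import pickle
t,s=pickle.load(open("im0.pkl","rb"))
px=t["pixels"]; hsv=cv2.cvtColor(px,cv2.COLOR_RGB2HSV)
V=t["view"];print("cam",-V[:3,:3].T@V[:3,3])
def sub(x0,y0,w,h,m):
    M=np.zeros(m.shape,np.uint8);M[y0:y0+h,x0:x0+w]=m[y0:y0+h,x0:x0+w]*255;return M
def big(M):
    c=cv2.findContours(M,cv2.RETR_EXTERNAL,cv2.CHAIN_APPROX_NONE)[0];return max(c,key=cv2.contourArea)
# holder
M=sub(285,200,70,65,(hsv[:,:,2]>170)&(hsv[:,:,1]<60)); c=big(M); r=cv2.minAreaRect(c); b=cv2.boxPoints(r)
P=cast(t,b,94);print("holder",r,P.mean(0),[np.linalg.norm(P[i]-P[i-1]) for i in range(4)])
e=[P[i]-P[i-1] for i in range(4)];e=max(e,key=np.linalg.norm);print("dir",np.degrees(np.arctan2(e[1],e[0])))
hc=P.mean(0)
# disc
M=sub(255,172,125,122,(hsv[:,:,2]<95)&(hsv[:,:,1]<110)|(hsv[:,:,1]<60)); c=big(M)
P=cast(t,c.reshape(-1,2),56); x=P[:,:2]
A=np.c_[2*x,np.ones(len(x))];q=np.linalg.lstsq(A,(x**2).sum(1),rcond=None)[0];print("disc",q[:2],np.sqrt(q[2]+q[:2]@q[:2]))
# pin
M=sub(270,200,14,14,(hsv[:,:,2]>140)&(hsv[:,:,1]<70));m=cv2.moments(M,True);p=[m['m10']/m['m00'],m['m01']/m['m00']];P=cast(t,[p],84)[0];d=P[:2]-hc[:2]
print("pin",p,P,np.linalg.norm(d),np.degrees(np.arctan2(d[1],d[0])))
# rack
M=sub(120,190,80,90,(hsv[:,:,1]<90));M=cv2.morphologyEx(M,cv2.MORPH_CLOSE,np.ones((7,7)));c=big(M);r=cv2.minAreaRect(c);b=cv2.boxPoints(r);print("rack",r,b.tolist())
P=cast(t,b,38);print(P,P.mean(0),[np.linalg.norm(P[i]-P[i-1]) for i in range(4)])
# hand corners from crop
def cr(pts,x0,y0,k): return (np.array(pts,float)+.5)/k-.5+[x0,y0]
P=cast(t,cr([(55,103),(360,55),(412,468)],120,190,6),38);print("rackhand",P,np.linalg.norm(P[0]-P[1]),np.linalg.norm(P[1]-P[2]),"centre",(P[0]+P[2])/2)
# panel
P=cast(t,cr([(78,414),(338,380)],120,190,6),93);print("plate edge",P,P.mean(0),np.linalg.norm(P[0]-P[1]),np.degrees(np.arctan2(*(P[0]-P[1])[[1,0]])))
print("tab", cast(t,cr([(194,392)],120,190,6),123), cast(t,cr([(194,392)],120,190,6),115))
# lens
P=cast(t,cr([(193,367),(125,205),(263,541)],400,110,5),175);print("lenses",P)
d=P[0]-hc;print("to lens",np.degrees(np.arctan2(d[1],d[0])),np.linalg.norm(d[:2]))
E
python3 m1.py
```

```text
cam [ 294.55304112  -33.6712994  1203.23403098]
holder ((318.67327880859375, 229.6648712158203), (56.46443557739258, 19.69150161743164), 29.538782119750977) [503.40848503 -85.11611283  94.        ] [np.float64(128.56969597964834), np.float64(46.115874256450866), np.float64(129.55573731161138), np.float64(45.653995876362345)]
dir -112.39589630233324
disc [502.95093997 -84.8852847 ] 126.97316432438213
pin [276.5, 206.78571428571428] [545.45650725  18.15498548  84.        ] 111.50316551309038 67.84573570142285
rack ((157.7128143310547, 237.29832458496094), (71.30899810791016, 55.1416015625), 82.56858825683594) [[125.76206970214844, 205.50930786132812], [180.4405059814453, 198.3773193359375], [189.66355895996094, 269.08734130859375], [134.98512268066406, 276.2193298339844]]
[[508.45754305 388.60886819  38.        ]
 [544.64565626 256.43634263  38.        ]
 [377.38239483 203.56331419  38.        ]
 [341.47346048 331.46782052  38.        ]] [442.98976366 295.01908638  38.        ] [np.float64(176.49017864677253), np.float64(137.03706086807108), np.float64(175.42108128845268), np.float64(132.8495927952802)]
rackhand [[506.41022776 380.46923962  38.        ]
 [543.43372364 258.37027286  38.        ]
 [380.42826652 207.53550746  38.        ]] 127.58878058796152 170.74821352987584 centre [443.41924714 294.00237354  38.        ]
plate edge [[378.08223954 327.55582495  93.        ]
 [405.33597037 230.0809413   93.        ]] [391.70910495 278.81838312  93.        ] 101.21323424735242 105.62085764742125
tab [[390.23058812 275.78008728 123.        ]] [[390.93915715 278.07182317 115.        ]]
lenses [[ 626.50078594 -329.77671804  175.        ]
 [ 697.06456091 -294.43925509  175.        ]
 [ 552.78065225 -365.87826802  175.        ]]
to lens -63.29236804763931 273.88049635769113
```

```bash
cat >> h.py <<'E'
from scipy.spatial.transform import Rotation as Ro
def plan(target,yawz):
    """tool-frame shift (cm) and turn about tool x (deg) from the measured pose; yawz of jaw axis mod 180"""
    o=get_obs();R=Ro.from_rotvec(o["orientation"]).as_matrix()
    y=np.degrees(np.arctan2(R[1,2],R[0,2]))
    print("t",o["t"],"pos",o["ee_pos"].round(1),"F",o["ft_force"].round(1),"w",round(o["width"],1),"q",o["qpos"].round(3))
    print("R",R.round(4).tolist(),"yawz",round(y,2))
    d=np.array(target)-o["ee_pos"]; print("world d",d.round(1),"tool cm",(R.T@d/10).round(2))
    w=(yawz-y+90)%180-90
    print("yaw turn world",round(w,2),"-> tool x deg",round(-w,2))
E
python3 -c "
from h import *
plan([391,277.5,300],17.2)"
```

```text
t 0.2 pos [ 168.9 -601.4  222.2] F [-0.3 -0.   0. ] w 87.8 q [-1.316  0.424  1.63  -0.     1.089 -0.019]
R [[-0.0003, 0.9628, 0.2704], [0.0009, 0.2704, -0.9628], [-1.0, 0.0, -0.001]] yawz -74.31
world d [222.1 878.9  77.8] tool cm [ -7.7   45.14 -78.62]
yaw turn world -88.49 -> tool x deg 88.49
```

```bash
python3 -m crank '[[[-0.8,4,-4],[0,0,0],6],[[-0.8,4,-4],[0,0,0],6],[[-0.8,4,-4],[0,0,0],6],[[-0.8,4,-4],[0,0,0],6],[[-0.8,4,-4],[0,0,0],6]]'; python3 -m crank '[[[-0.8,4,-4],[0,0,0],6],[[-0.8,4,-4],[0,0,0],6],[[-0.8,4,-4],[0,0,0],6],[[-0.8,4,-4],[0,0,0],6],[[-0.8,4,-4],[0,0,0],6]]'
python3 -m crank '[[[0,0,0],[-10,0,0],6],[[0,0,0],[-10,0,0],6],[[0,0,0],[-10,0,0],6],[[0,0,0],[-10,0,0],6],[[0,0,0],[-10,0,0],6]]'; python3 -m crank '[[[0,0,0],[-10,0,0],6],[[0,0,0],[-10,0,0],6],[[0,0,0],[-10,0,0],6],[[0,0,0],[-10,0,0],6],[[0,0,0],[-1.5,0,0],6]]'
python3 -c "
from h import *
plan([391,277.5,220],17.2)"
```

```text
t: 0.82
ee_pos: [308.0, -353.4, 263.0]
orientation: [1.005, 1.326, -1.005]
ft_force: [0.6, 0.9, 0.0]
width: 60.1
t: 1.45
ee_pos: [446.6, -106.7, 303.1]
orientation: [1.005, 1.326, -1.005]
ft_force: [0.3, -1.0, -0.6]
width: 60.0
t: 2.08
ee_pos: [445.8, -108.4, 302.6]
orientation: [0.328, 1.546, -0.328]
ft_force: [0.3, 0.6, -0.1]
width: 60.2
t: 2.7
ee_pos: [445.8, -108.4, 302.6]
orientation: [-0.235, 1.558, 0.235]
ft_force: [-0.4, 0.4, 0.3]
width: 60.0
t 2.7 pos [ 445.8 -108.4  302.6] F [-0.4  0.4  0.3] w 60.0 q [-0.264  0.077  1.897  0.     1.168 -0.564]
R [[-0.0002, -0.2953, 0.9554], [0.0001, 0.9554, 0.2953], [-1.0, 0.0001, -0.0002]] yawz 17.18
world d [-54.8 385.9 -82.6] tool cm [ 8.26 38.49  6.16]
yaw turn world 0.02 -> tool x deg -0.02
```

```bash
python3 -m crank '[[[1,4.8,0.77],[0,0,0],6],[[1,4.8,0.77],[0,0,0],6],[[1,4.8,0.77],[0,0,0],6],[[1,4.8,0.77],[0,0,0],6]]'; python3 -m crank '[[[1,4.8,0.77],[0,0,0],6],[[1,4.8,0.77],[0,0,0],6],[[1,4.8,0.77],[0,0,0],6],[[1.0,4.9,0.77],[0,0,0],6],[[0.2,0,0],[0,0,0],6]]'
python3 - <<'E'
from h import *
plan([391,277.5,94],17.2)
t=get_image("top");s=get_image("side")
crop(t,90,170,130,110,5,"pics/a1.png");crop(s,170,120,120,100,6,"pics/b1.png")
E
```

```text
t: 3.2
ee_pos: [418.3, 85.5, 262.6]
orientation: [-0.233, 1.558, 0.233]
ft_force: [1.3, -0.4, 0.1]
width: 59.9
t: 3.82
ee_pos: [390.3, 280.0, 220.0]
orientation: [-0.236, 1.558, 0.236]
ft_force: [-0.9, -0.8, -0.9]
width: 60.0
t 3.825 pos [390.3 280.  220. ] F [-0.9 -0.8 -0.9] w 60.0 q [0.597 0.214 1.944 0.    0.985 0.296]
R [[-0.0006, -0.2967, 0.955], [-0.0001, 0.955, 0.2967], [-1.0, 0.0001, -0.0006]] yawz 17.26
world d [   0.7   -2.5 -126. ] tool cm [12.6  -0.26  0.  ]
yaw turn world -0.06 -> tool x deg 0.06
```

View pics/b1.png

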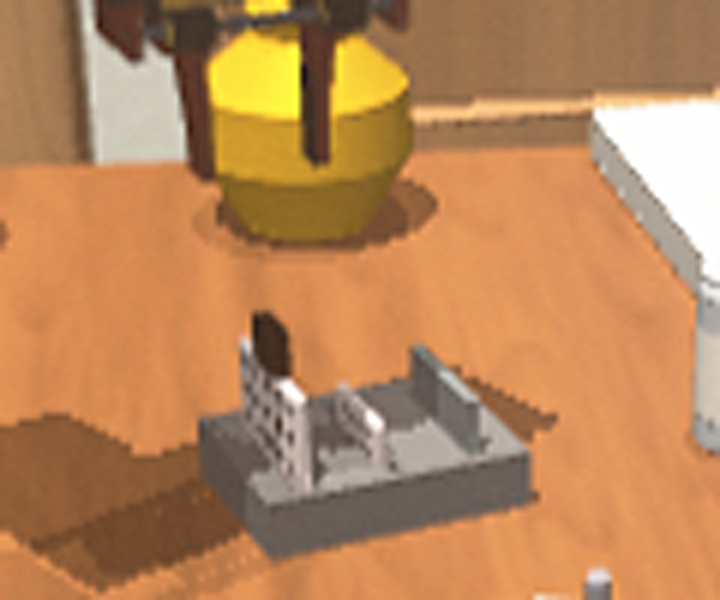

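```bash
python3 -m crank '[[[4,-0.2,0],[0,0,0],6],[[4,0,0],[0,0,0],6],[[3,0,0],[0,0,0],6],[[1.7,0,0],[0,0,0],6],[[0,0,0],[0,0,0],3]]'
python3 - <<'E'
from h import *
plan([391,277.5,94],17.2)
t=get_image("top");s=get_image("side")
crop(t,90,170,130,110,5,"pics/a2.png");crop(s,170,120,120,100,6,"pics/b2.png")
E
```

```text
t: 4.55
ee_pos: [391.3, 273.9, 93.0]
orientation: [-0.234, 1.56, 0.232]
ft_force: [-0.0, 0.4, -0.2]
width: 53.0
t 4.55 pos [391.3 273.9  93. ] F [-0.   0.4 -0.2] w 53.0 q [ 0.586  0.421  2.032 -0.     0.691  0.289]
R [[-0.0021, -0.2928, 0.9562], [-0.0015, 0.9562, 0.2928], [-1.0, -0.0009, -0.0024]] yawz 17.02
world d [-0.3  3.6  1. ] tool cm [-0.1   0.35  0.07]
yaw turn world 0.18 -> tool x deg -0.18
```

View pics/b2.png

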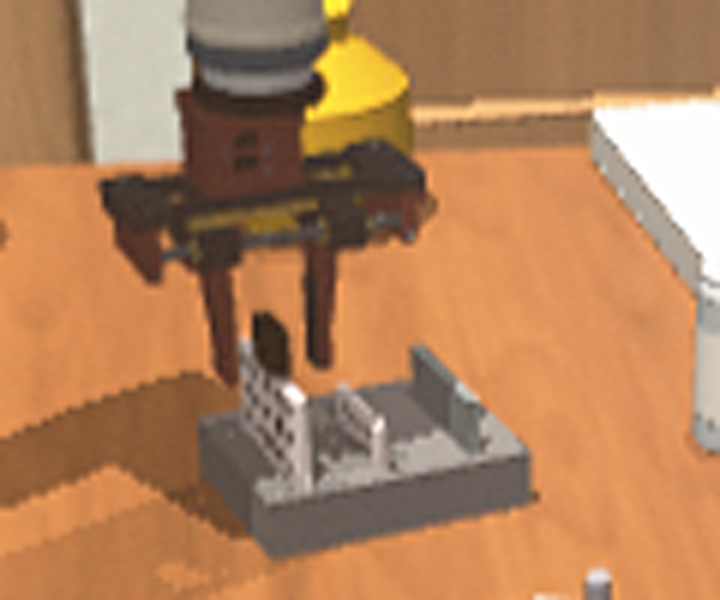

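```bash
python3 -m crank '[[[0,0.3,0],[0,0,0],3],[[0,0,0],[0,0,0],1.6],[[0,0,0],[0,0,0],1.6],[[0,0,0],[0,0,0],0.6],[[0,0,0],[0,0,0],0.6]]';python3 -m crank '[[[0,0,0],[0,0,0],0.6],[[0,0,0],[0,0,0],0.6],[[0,0,0],[0,0,0],0.6]]'
```

```text
t: 5.28
ee_pos: [390.8, 278.7, 93.9]
orientation: [-0.235, 1.558, 0.236]
ft_force: [-0.8, -0.3, 4.7]
width: 11.9
t: 5.65
ee_pos: [390.9, 278.7, 93.9]
orientation: [-0.235, 1.558, 0.236]
ft_force: [-0.1, -0.1, 5.3]
width: 11.8
```

```bash
python3 -m crank '[[[-1,0,0],[0,0,0],0.6],[[-1,0,0],[0,0,0],0.6],[[-1.5,0,0],[0,0,0],0.6],[[-2,0,0],[0,0,0],0.6],[[-3,0,0],[0,0,0],0.6]]';python3 -m crank '[[[-4,0,0],[0,0,0],0.6],[[-2.5,0,0],[0,0,0],0.6],[[0,0,0],[0,0,0],0.6]]'
python3 - <<'E'
from h import *
plan([503.2,-85,245],-22.2)
t=get_image("top");s=get_image("side")
crop(t,90,170,130,110,5,"pics/a3.png");crop(s,170,100,120,120,5,"pics/b3.png")
E
```

```text
t: 6.28
ee_pos: [390.0, 278.0, 179.6]
orientation: [-0.236, 1.56, 0.235]
ft_force: [0.5, -0.3, -2.8]
width: 11.9
t: 6.65
ee_pos: [391.6, 279.1, 246.0]
orientation: [-0.234, 1.554, 0.237]
ft_force: [0.6, -1.8, -1.8]
width: 11.7
t 6.65 pos [391.6 279.1 246. ] F [ 0.6 -1.8 -1.8] w 11.7 q [0.595 0.177 1.921 0.    1.039 0.294]
R [[0.0037, -0.2955, 0.9553], [0.0026, 0.9553, 0.2955], [-1.0, 0.0013, 0.0043]] yawz 17.19
world d [ 111.6 -364.1   -1. ] tool cm [  0.05 -38.08  -0.1 ]
yaw turn world -39.39 -> tool x deg 39.39
```

View pics/b3.png

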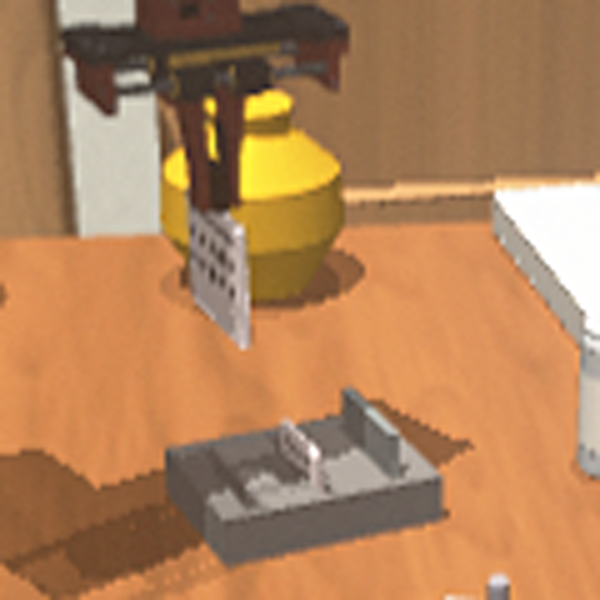

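View pics/a3.png

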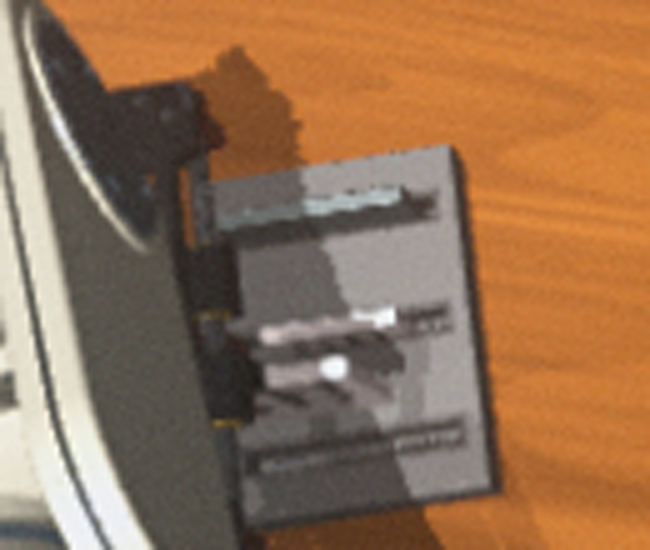

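```bash
python3 -m crank '[[[0,-3,0],[0,0,0],0.6],[[0,-5.5,0],[0,0,0],0.6],[[0,-6,0],[0,0,0],0.6],[[0,-6,0],[0,0,0],0.6],[[0,-6,0],[0,0,0],0.6]]';python3 -m crank '[[[0,-5,0],[0,0,0],0.6],[[0,-4,0],[0,0,0],0.6],[[0,-2,0],[5,0,0],0.6],[[0,0,0],[8,0,0],0.6],[[0,0,0],[8,0,0],0.6]]';python3 -m crank '[[[0,0,0],[8,0,0],0.6],[[0,0,0],[6,0,0],0.6],[[0,0,0],[4.4,0,0],0.6],[[0,0,0],[0,0,0],0.6]]'
python3 - <<'E'
from h import *
plan([503.2,-85,170],-22.2)
t=get_image("top");s=get_image("side")
crop(t,245,165,145,135,4,"pics/a4.png");crop(s,200,120,140,160,4,"pics/b4.png")
E
```

```text
t: 7.38
ee_pos: [468.3, 23.5, 242.2]
orientation: [-0.235, 1.561, 0.236]
ft_force: [1.2, 0.1, -1.7]
width: 11.6
t: 8.0
ee_pos: [500.4, -80.0, 241.7]
orientation: [0.057, 1.574, -0.056]
ft_force: [-1.3, 0.3, -1.7]
width: 12.0
t: 8.5
ee_pos: [500.6, -79.5, 242.1]
orientation: [0.304, 1.553, -0.304]
ft_force: [-0.7, 0.3, -2.5]
width: 12.0
t 8.5 pos [500.6 -79.5 242.1] F [-0.7  0.3 -2.5] w 12.0 q [-0.181  0.226  1.868  0.     1.051  0.206]
R [[-0.003, 0.3774, 0.9261], [0.0006, 0.9261, -0.3774], [-1.0, -0.0006, -0.003]] yawz -22.17
world d [  2.6  -5.5 -72.1] tool cm [ 7.21 -0.4   0.47]
yaw turn world -0.03 -> tool x deg 0.03
```

View pics/b4.png

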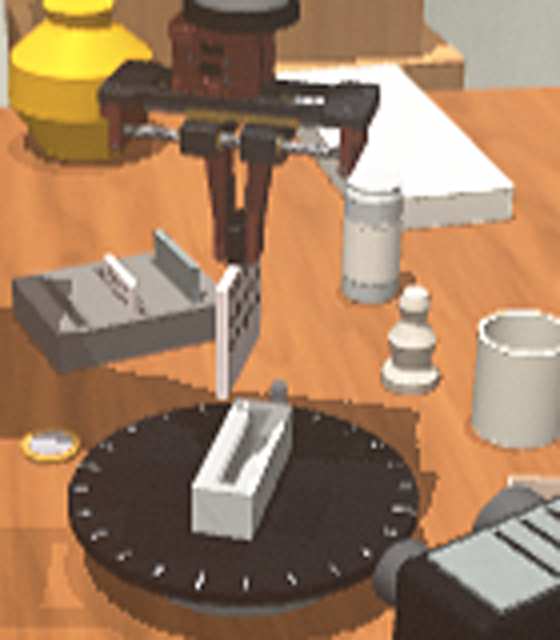

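View pics/a4.png

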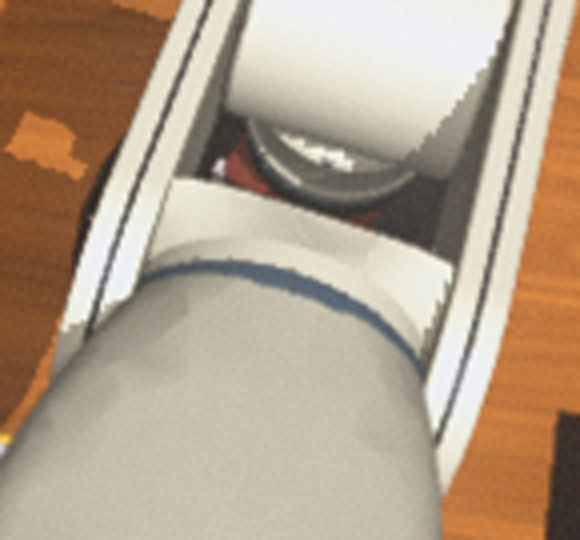

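```bash
python3 -m crank '[[[2,-0.4,0.47],[0,0,0],0.6],[[2,0,0],[0,0,0],0.6],[[1.2,0,0],[0,0,0],0.6],[[0,0,0],[0,0,0],0.6]]'
python3 - <<'E'
from h import *
plan([503.2,-85,150],-22.2)
s=get_image("side")
import pickle;pickle.dump(s,open("s5.pkl","wb"))
crop(s,235,190,60,75,8,"pics/b5.png")
E
```

```text
t: 9.1
ee_pos: [503.7, -85.0, 190.8]
orientation: [0.304, 1.552, -0.304]
ft_force: [0.0, -0.4, -1.7]
width: 11.7
t 9.1 pos [503.7 -85.  190.8] F [ 0.  -0.4 -1.7] w 11.7 q [-0.191  0.301  1.905  0.     0.939  0.197]
R [[-0.0022, 0.3776, 0.926], [0.0005, 0.926, -0.3776], [-1.0, -0.0004, -0.0022]] yawz -22.18
world d [ -0.5   0.  -40.8] tool cm [ 4.08 -0.01 -0.04]
yaw turn world -0.02 -> tool x deg 0.02
```

View pics/b5.png

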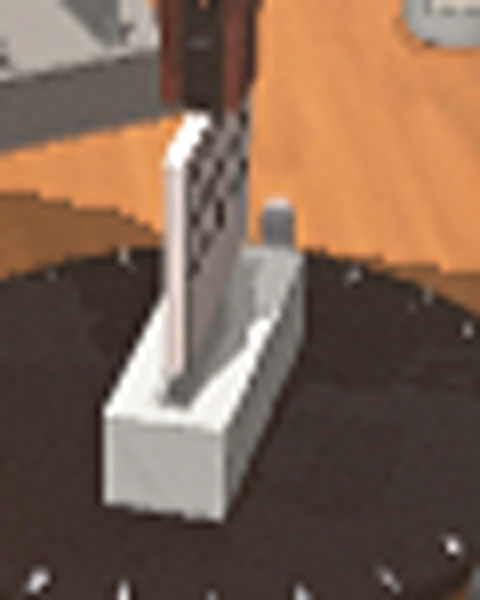

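```bash
python3 - <<'E'
from h import *
import pickle
s=pickle.load(open("s5.pkl","rb"))
cr=lambda pts:(np.array(pts,float)+.5)/8-.5+[235,190]
P=cast(s,cr([(106,412),(224,428),(304,258)]),94);c=(P[0]+P[2])/2
print(P.round(1),c,np.linalg.norm(P[0]-P[1]),np.linalg.norm(P[2]-P[1]))
d=P[2]-P[1];print(np.degrees(np.arctan2(d[1],d[0])))
a=np.radians(67.8);y=np.array([np.cos(a),np.sin(a)]);x=np.array([y[1],-y[0]])
sc=np.array([503.2,-85])
for n,q,z in(("bottom near L,R",[(168,376),(186,378)],105),("top near L,R",[(165,160),(185,172)],190)):
    Q=cast(s,cr(q),z)[:,:2]
    for v in Q: print(n,v.round(1),"rel top-derived x,y",((v-sc)@x).round(1),((v-sc)@y).round(1),"rel side",((v-c[:2])@x).round(1),((v-c[:2])@y).round(1))
E
```

```text
[[ 462.  -132.    94. ]
 [ 501.4 -147.9   94. ]
 [ 549.   -35.    94. ]] [505.48257983 -83.4722988   94.        ] 42.53685355520329 122.58685811522435
67.15649747317336
bottom near L,R [ 484.3 -128.8] rel top-derived x,y -0.9 -47.7 rel side -2.5 -50.0
bottom near L,R [ 490.4 -131. ] rel top-derived x,y 5.5 -47.4 rel side 4.0 -49.7
top near L,R [ 483.5 -126.4] rel top-derived x,y -2.5 -45.8 rel side -4.1 -48.1
top near L,R [ 489.1 -135.8] rel top-derived x,y 6.1 -52.3 rel side 4.6 -54.6
```

```bash
python3 -m crank '[[[0.8,0,0],[0,0,0],0.6],[[0.4,0,0],[0,0,0],0.6],[[0.4,0,0],[0,0,0],0.6]]'; python3 -m crank '[[[0.4,0,0],[0,0,0],0.6],[[0.4,0,0],[0,0,0],0.6],[[0.4,0,0],[0,0,0],0.6]]'
```

```text
t: 9.52
ee_pos: [504.5, -85.2, 175.6]
orientation: [0.304, 1.549, -0.304]
ft_force: [0.4, 0.7, -1.1]
width: 11.8
t: 9.9
ee_pos: [504.4, -85.2, 163.4]
orientation: [0.304, 1.549, -0.304]
ft_force: [0.4, -0.0, -1.5]
width: 12.1
```

Going in freely (no contact force). Final approach in small steps.

```bash
python3 -m crank '[[[0.4,0,0],[0,0,0],0.6],[[0.4,0,0],[0,0,0],0.6],[[0.2,0,0],[0,0,0],0.6]]'; python3 -m crank '[[[0.15,0,0],[0,0,0],0.6],[[0.1,0,0],[0,0,0],0.6]]'
```

```text
t: 10.28
ee_pos: [504.3, -85.2, 153.4]
orientation: [0.304, 1.55, -0.304]
ft_force: [1.0, -0.4, -2.2]
width: 12.1
t: 10.52
ee_pos: [504.4, -85.2, 151.1]
orientation: [0.304, 1.549, -0.304]
ft_force: [0.5, -0.1, -1.8]
width: 12.0
```

```bash
python3 -m crank '[[[0.1,0,0],[0,0,0],0.6],[[0.05,0,0],[0,0,0],0.6]]'; python3 -m crank '[[[0.1,0,0],[0,0,0],0.6],[[0.05,0,0],[0,0,0],0.6]]'
```

```text
t: 10.78
ee_pos: [504.5, -85.2, 149.9]
orientation: [0.304, 1.549, -0.304]
ft_force: [-1.2, -0.6, 3.8]
width: 11.8
t: 11.02
ee_pos: [504.8, -85.3, 149.9]
orientation: [0.304, 1.549, -0.304]
ft_force: [-6.2, 0.2, 19.2]
width: 11.8
```

```bash
python3 -m crank '[[[-0.2,0,0],[0,0,0],0.6],[[0,0,0],[3,0,0],0.6],[[0,0,0],[5,0,0],0.6],[[0,0,0],[5,0,0],0.6]]'; python3 -m crank '[[[0,0,0],[5,0,0],0.6],[[0,0,0],[5,0,0],0.6],[[0,0,0],[5,0,0],0.6],[[0,0,0],[5,0,0],0.6]]'; python3 -m crank '[[[0,0,0],[5,0,0],0.6],[[0,0,0],[3.2,0,0],0.6],[[0,0,0],[0,0,0],0.6]]'
python3 - <<'E'
from h import *
plan([503.2,-85,150],-63.4)
s=get_image("side")
crop(s,190,160,130,130,4,"pics/b6.png")
E
```

```text
t: 11.52
ee_pos: [504.0, -85.0, 150.1]
orientation: [0.483, 1.517, -0.483]
ft_force: [-1.4, 1.2, -0.2]
width: 12.0
t: 12.02
ee_pos: [503.9, -84.9, 150.0]
orientation: [0.754, 1.437, -0.754]
ft_force: [-0.9, 1.9, 0.6]
width: 12.1
t: 12.4
ee_pos: [504.3, -85.1, 150.0]
orientation: [0.86, 1.394, -0.861]
ft_force: [-0.2, -0.4, -2.1]
width: 11.7
t 12.4 pos [504.3 -85.1 150. ] F [-0.2 -0.4 -2.1] w 11.7 q [-0.191  0.362  1.933  0.     0.847  0.916]
R [[-0.0003, 0.894, 0.4481], [0.0001, 0.4481, -0.894], [-1.0, -0.0002, -0.0002]] yawz -63.38
world d [-1.1  0.1 -0. ] tool cm [ 0.   -0.09 -0.06]
yaw turn world -0.02 -> tool x deg 0.02
```

View pics/b6.png

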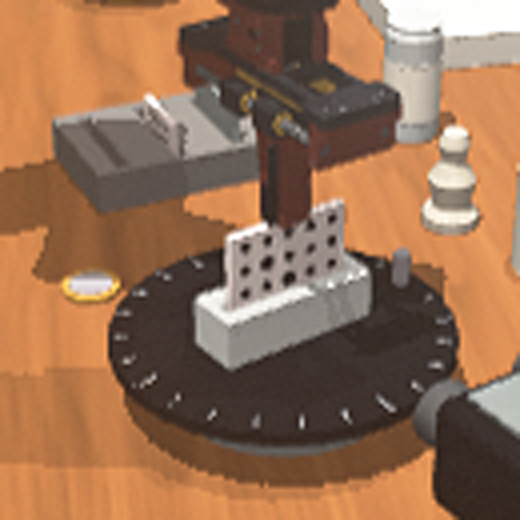

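```bash
python3 -m crank '[[[0.1,0,0],[0,0,0],0.6],[[0,0,0],[0,0,0],2],[[0,0,0],[0,0,0],3],[[0,0,0],[0,0,0],4]]'; python3 -m crank '[[[0,0,0],[0,0,0],4],[[-1,0,0],[0,0,0],4],[[-3,0,0],[0,0,0],4],[[-5,0,0],[0,0,0],4],[[-5,0,0],[0,0,0],4]]'; python3 - <<'E'
from h import *
plan([420,300,320],-63.4)
E
```

```text
t: 12.95
ee_pos: [504.5, -85.3, 149.2]
orientation: [0.861, 1.394, -0.861]
ft_force: [-0.1, 0.7, 0.4]
width: 36.7
t: 13.58
ee_pos: [504.2, -85.2, 291.2]
orientation: [0.861, 1.394, -0.861]
ft_force: [-0.4, 0.0, 0.1]
width: 40.4
t 13.575 pos [504.2 -85.2 291.2] F [-0.4  0.   0.1] w 40.4 q [-0.191  0.176  1.809  0.     1.157  0.916]
R [[0.0001, 0.8942, 0.4476], [-0.0, 0.4476, -0.8942], [-1.0, 0.0001, 0.0]] yawz -63.41
world d [-84.2 385.2  28.8] tool cm [ -2.88   9.71 -38.21]
yaw turn world 0.01 -> tool x deg -0.01
```

```bash
python3 -m crank '[[[-0.4,1.4,-5.5],[0,0,0],4],[[-0.4,1.4,-5.5],[0,0,0],4],[[-0.4,1.4,-5.5],[0,0,0],4],[[-0.4,1.4,-5.5],[0,0,0],4]]';  python3 -m crank '[[[-0.4,1.4,-5.5],[0,0,0],4],[[-0.4,1.4,-5.5],[0,0,0],4],[[-0.4,1.4,-5.5],[0,0,0],4],[[0,0,0],[0,0,0],4]]'; python3 - <<'E'
from h import *
import pickle
t=get_image("top");s=get_image("side");pickle.dump((t,s),open("im7.pkl","wb"))
cv2.imwrite("pics/t7.png",t["pixels"][:,:,::-1])
crop(t,265,180,115,110,6,"pics/a7.png");crop(s,210,190,110,90,6,"pics/b7.png")
E
```

```text
t: 14.08
ee_pos: [455.5, 138.2, 306.3]
orientation: [0.862, 1.393, -0.86]
ft_force: [0.2, 0.6, -0.0]
width: 40.0
t: 14.58
ee_pos: [418.9, 306.1, 318.1]
orientation: [0.859, 1.395, -0.856]
ft_force: [-0.6, -0.0, 0.3]
width: 40.2
```

View pics/t7.png

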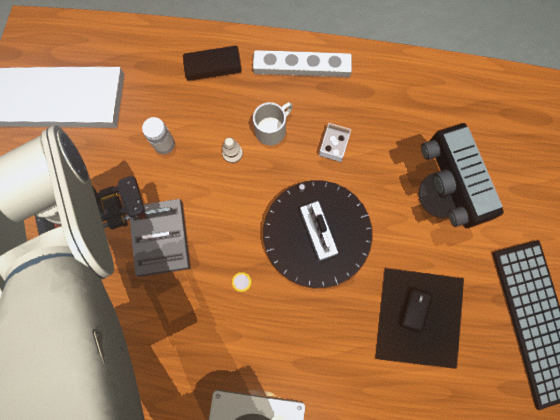

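View pics/a7.png

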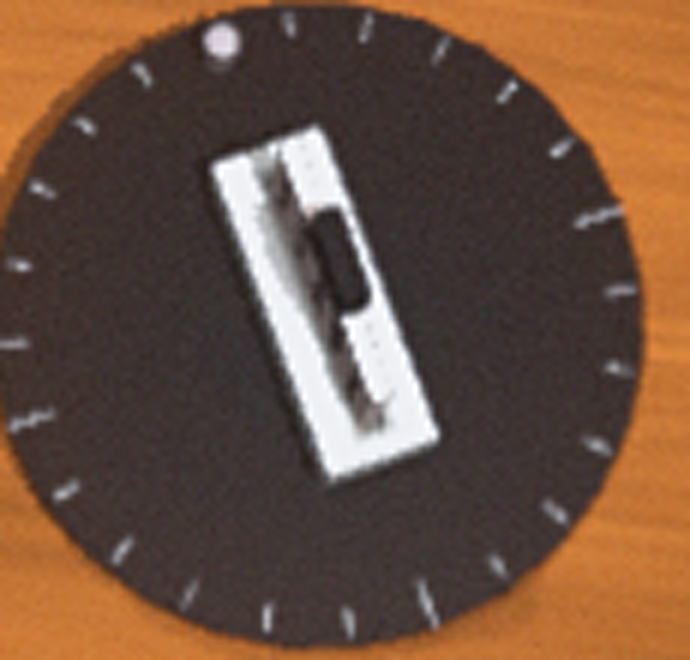

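View pics/b7.png

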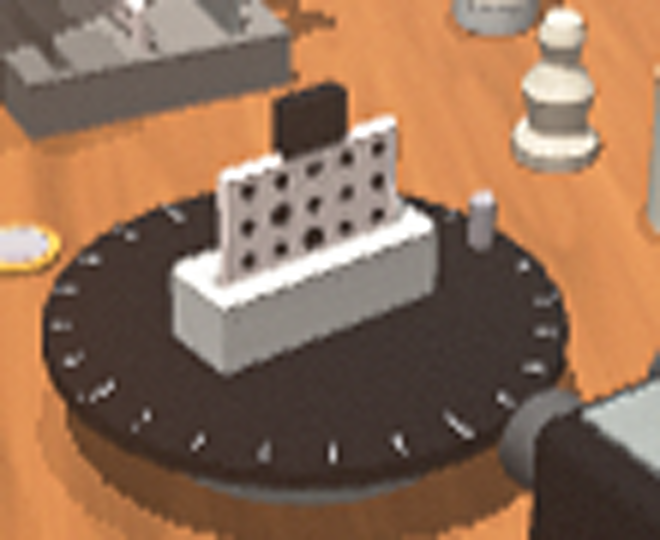

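```bash
python3 - <<'E'
from h import *
import pickle
t,s=pickle.load(open("im7.pkl","rb"))
px=t["pixels"]; hsv=cv2.cvtColor(px,cv2.COLOR_RGB2HSV)
def sub(x0,y0,w,h,m):
    M=np.zeros(m.shape,np.uint8);M[y0:y0+h,x0:x0+w]=m[y0:y0+h,x0:x0+w]*255;return M
ang=lambda d:np.degrees(np.arctan2(d[1],d[0]))%180
sc=np.array([503.6,-85])
M=sub(295,195,50,70,(hsv[:,:,2]>170)&(hsv[:,:,1]<60));c=cv2.findContours(M,cv2.RETR_EXTERNAL,cv2.CHAIN_APPROX_NONE)[0];c=max(c,key=cv2.contourArea)
r=cv2.minAreaRect(c);P=cast(t,cv2.boxPoints(r),94);e=[P[i]-P[i-1] for i in range(4)];print("holder",P.mean(0),[round(np.linalg.norm(v),1) for v in e],ang(max(e,key=np.linalg.norm)))
cr=lambda pts:(np.array(pts,float)+.5)/6-.5+[265,180]
Q=cast(t,cr([(213,163),(320,126),(440,438),(330,482)]),94);print("hand corners",Q.mean(0),[round(float(np.linalg.norm(Q[i]-Q[i-1])),1) for i in range(4)],ang(Q[1]-Q[2]),ang(Q[0]-Q[3]))
M=sub(297,182,10,10,(hsv[:,:,2]>140)&(hsv[:,:,1]<70));m=cv2.moments(M,True);P=cast(t,[[m['m10']/m['m00'],m['m01']/m['m00']]],84)[0];d=P[:2]-sc;print("pin",P,np.linalg.norm(d),ang(d))
# tab
M=sub(312,212,18,24,(hsv[:,:,2]<75));n,L,st,ce=cv2.connectedComponentsWithStats(M);print(st,ce)
# side panel top edge, z=149
cs=lambda pts:(np.array(pts,float)+.5)/6-.5+[210,190]
Q=cast(s,cs([(220,178),(395,120)]),149);print("panel top edge",Q.round(1),np.linalg.norm(Q[0]-Q[1]),ang(Q[0]-Q[1]))
Q=cast(s,cs([(222,284),(398,208)]),94);print("panel at holder top",Q.round(1),np.linalg.norm(Q[0]-Q[1]),ang(Q[0]-Q[1]))
E=cast(t,cr([(308,213),(332,207),(369,305),(347,313)]),179);print("tab",E.round(1),E.mean(0),ang(E[1]-E[2]),ang(E[0]-E[3]))
# lens row in this picture
l=np.array([626.5,-329.8]);d=l-sc;print("lens dir",ang(d),"wanted slot y",ang(d)-90)
E
```

```text
holder [503.21630333 -85.40213906  94.        ] [np.float64(129.0), np.float64(45.4), np.float64(129.5), np.float64(44.4)] 27.388261686852218
hand corners [503.2294532  -85.63419941  94.        ] [130.6, 44.0, 128.9, 45.1] 27.653712301921498 27.181853424847358
pin [601.93724449 -33.2595506   84.        ] 111.11835023274737 27.75124222718287
[[     0      0    560    420 235011]
 [   312    212      1      3      3]
 [   324    212      6     16     54]
 [   314    215     12     21    132]] [[279.46584628 209.49001536]
 [312.         213.        ]
 [327.38888889 217.22222222]
 [319.97727273 224.03787879]]
panel top edge [[ 461.3 -104.5  149. ]
 [ 552.2  -59.3  149. ]] 101.520975014438 26.471849571482494
panel at holder top [[ 461.1 -109.8   94. ]
 [ 556.5  -50.7   94. ]] 112.19233971502685 31.742140518391977
tab [[517.7 -71.7 179. ]
 [521.  -79.9 179. ]
 [487.8 -97.1 179. ]
 [483.9 -89.8 179. ]] [502.57195433 -84.62788933 179.        ] 27.35570524432069 28.064049836503678
lens dir 116.65859522377968 wanted slot y 26.658595223779685
```

```bash
python3 - <<'E'
from h import *
import pickle
t,s=pickle.load(open("im7.pkl","rb"))
cr=lambda pts:(np.array(pts,float)+.5)/5-.5+[400,110]
Q=cast(t,cr([(216,123),(336,84),(513,490),(391,531)]),210)
print(Q.round(1),[round(float(np.linalg.norm(Q[i]-Q[i-1])),1) for i in range(4)])
c=Q.mean(0);d=Q[0]-Q[3]+Q[1]-Q[2];a=np.arctan2(d[1],d[0]);n=np.array([np.cos(a-np.pi/2),np.sin(a-np.pi/2)])
print("box c",c,"row ang",np.degrees(a))
l=np.array([626.5,-329.8]);v=l-c[:2];print("lens rel box along row",v@[np.cos(a),np.sin(a)],"along axis",v@n)
for pt in (l, c[:2]+n*(v@n)):
    w=pt-[503.4,-85.2];print("wanted",np.degrees(np.arctan2(w[1],w[0]))+90)
crop(t,428,165,35,35,16,"pics/lens.png")
E
```

```text
[[ 727.1 -323.3  210. ]
 [ 753.8 -376.3  210. ]
 [ 581.  -462.6  210. ]
 [ 555.8 -409.6  210. ]] [191.8, 59.3, 193.2, 58.7]
box c [ 654.42984192 -392.97124945  210.        ] row ang 26.64136741412813
lens rel box along row 3.361724782376988 along axis -68.98827170395354
wanted 26.714770332009984
wanted 26.011392454936576
```

View pics/lens.png

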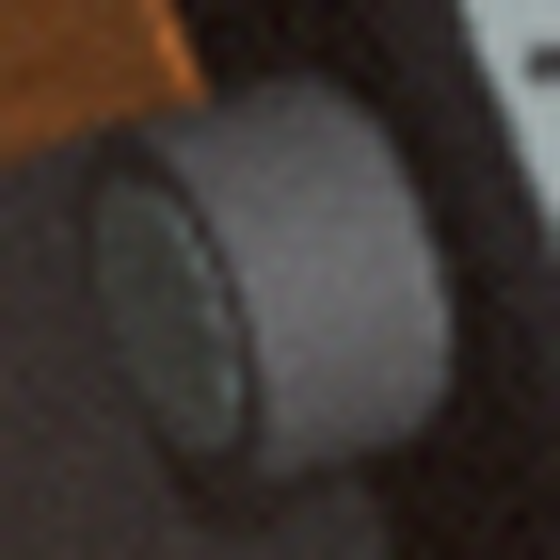

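```bash
python3 -m crank '[[[0.4,-1.4,5.5],[0,0,0],4],[[0.4,-1.4,5.5],[0,0,0],4],[[0.4,-1.4,5.5],[0,0,0],4],[[0.4,-1.4,5.5],[0,0,0],4]]';  python3 -m crank '[[[0.4,-1.4,5.5],[0,0,0],4],[[0.4,-1.4,5.5],[0,0,0],4],[[0.4,-1.4,5.5],[0,0,0],4],[[0,0,0],[0,0,0],4]]'; python3 -c "
from h import *
plan([504,-85.2,150],-63.4)"
```

```text
t: 15.18
ee_pos: [467.9, 77.8, 301.4]
orientation: [0.862, 1.393, -0.862]
ft_force: [1.3, 1.0, 0.1]
width: 40.2
t: 15.68
ee_pos: [503.8, -90.0, 289.0]
orientation: [0.866, 1.391, -0.867]
ft_force: [0.0, -0.9, -0.2]
width: 40.0
t 15.675 pos [503.8 -90.  289. ] F [ 0.  -0.9 -0.2] w 40.0 q [-1.990e-01  1.790e-01  1.810e+00 -1.000e-03  1.153e+00  9.150e-01]
R [[-0.0005, 0.8974, 0.4412], [-0.0007, 0.4412, -0.8974], [-1.0, -0.0007, 0.0004]] yawz -63.82
world d [   0.2    4.8 -139. ] tool cm [13.9   0.23 -0.42]
yaw turn world 0.42 -> tool x deg -0.42
```

```bash
python3 -m crank '[[[4,0,0],[0,0,0],4],[[4,0,0],[0,0,0],4],[[3,0,0],[0,0,0],4],[[0,0,0],[0,0,0],4]]'; python3 -c "
from h import *
plan([504.3,-85.2,150],-63.4)"
```

```text
t: 16.18
ee_pos: [502.1, -85.0, 177.6]
orientation: [0.861, 1.398, -0.863]
ft_force: [0.1, 0.3, 0.3]
width: 39.8
t 16.175 pos [502.1 -85.  177.6] F [0.1 0.3 0.3] w 39.8 q [-0.191  0.319  1.916  0.     0.912  0.916]
R [[-0.0049, 0.8946, 0.4469], [0.001, 0.4469, -0.8946], [-1.0, -0.0039, -0.0031]] yawz -63.45
world d [  2.2  -0.2 -27.6] tool cm [2.76 0.2  0.13]
yaw turn world 0.05 -> tool x deg -0.05
```

```bash
python3 -m crank '[[[1.5,0.05,0.05],[0,0,0],4],[[1,0,0],[0,0,0],4],[[0,0,0],[0,0,0],3],[[0,0,0],[0,0,0],1.6],[[0,0,0],[0,0,0],0.6]]'; python3 -m crank '[[[0,0,0],[0,0,0],0.6],[[0,0,0],[0,0,0],0.6],[[0,0,0],[0,0,0],0.6]]'; python3 -c "
from h import *
plan([504.3,-85.2,150],-64.7)"
```

```text
t: 16.8
ee_pos: [505.4, -85.5, 154.6]
orientation: [0.861, 1.393, -0.861]
ft_force: [-0.5, 0.3, 0.1]
width: 13.7
t: 17.18
ee_pos: [505.2, -85.3, 154.6]
orientation: [0.861, 1.393, -0.861]
ft_force: [-1.7, 2.3, 5.4]
width: 12.1
t 17.175 pos [505.2 -85.3 154.6] F [-1.7  2.3  5.4] w 12.1 q [-0.191  0.356  1.928  0.     0.857  0.916]
R [[0.0004, 0.8943, 0.4475], [0.0002, 0.4475, -0.8943], [-1.0, 0.0005, 0.0]] yawz -63.41
world d [-0.9  0.1 -4.6] tool cm [ 0.46 -0.08 -0.05]
yaw turn world -1.29 -> tool x deg 1.29
```

```bash
python3 -m crank '[[[0,0,0],[0.7,0,0],0.6],[[0,0,0],[0.6,0,0],0.6],[[0,0,0],[0,0,0],0.6],[[0,0,0],[-0.6,0,0],0.6],[[0,0,0],[0,0,0],0.6]]';  python3 -c "
from h import *
plan([504.3,-85.2,150],-64.0)"; python3 -m crank '[[[0,0,0],[0,0,0],2],[[0,0,0],[0,0,0],3],[[0,0,0],[0,0,0],4],[[0,0,0],[0,0,0],4]]'; python3 -m crank '[[[-1,0,0],[0,0,0],4],[[-3,0,0],[0,0,0],4],[[-5,0,0],[0,0,0],4],[[-5,0,0],[0,0,0],4]]'; python3 -m crank '[[[-0.4,1.4,-5.5],[0,0,0],4],[[-0.4,1.4,-5.5],[0,0,0],4],[[-0.4,1.4,-5.5],[0,0,0],4],[[-0.4,1.4,-5.5],[0,0,0],4]]';  python3 -m crank '[[[-0.4,1.4,-5.5],[0,0,0],4],[[-0.4,1.4,-5.5],[0,0,0],4],[[-0.4,1.4,-5.5],[0,0,0],4],[[0,0,0],[0,0,0],4]]'; python3 - <<'E'
from h import *
import pickle
t=get_image("top");s=get_image("side");pickle.dump((t,s),open("im8.pkl","wb"))
cv2.imwrite("pics/t8.png",t["pixels"][:,:,::-1])
cv2.imwrite("pics/s8.png",s["pixels"][:,:,::-1])
crop(t,265,180,115,110,6,"pics/a8.png");crop(s,210,190,110,90,6,"pics/b8.png")
hsv=cv2.cvtColor(t["pixels"],cv2.COLOR_RGB2HSV)
def sub(x0,y0,w,h,m):
    M=np.zeros(m.shape,np.uint8);M[y0:y0+h,x0:x0+w]=m[y0:y0+h,x0:x0+w]*255;return M
ang=lambda d:np.degrees(np.arctan2(d[1],d[0]))%180
sc=np.array([503.4,-85.2])
M=sub(295,195,50,70,(hsv[:,:,2]>170)&(hsv[:,:,1]<60));c=cv2.findContours(M,cv2.RETR_EXTERNAL,cv2.CHAIN_APPROX_NONE)[0];c=max(c,key=cv2.contourArea)
P=cast(t,cv2.boxPoints(cv2.minAreaRect(c)),94);e=[P[i]-P[i-1] for i in range(4)];print("holder",P.mean(0),ang(max(e,key=np.linalg.norm)))
M=sub(297,182,12,12,(hsv[:,:,2]>140)&(hsv[:,:,1]<70));m=cv2.moments(M,True);P=cast(t,[[m['m10']/m['m00'],m['m01']/m['m00']]],84)[0];d=P[:2]-sc;print("pin",P,np.linalg.norm(d),ang(d))
E
```

```text
t: 17.8
ee_pos: [505.3, -85.4, 154.6]
orientation: [0.871, 1.389, -0.87]
ft_force: [-0.2, 1.5, 5.8]
width: 11.9
t 17.8 pos [505.3 -85.4 154.6] F [-0.2  1.5  5.8] w 11.9 q [-0.191  0.356  1.928  0.     0.857  0.928]
R [[0.0006, 0.8998, 0.4364], [0.0001, 0.4364, -0.8998], [-1.0, 0.0006, 0.0002]] yawz -64.13
world d [-1.   0.2 -4.6] tool cm [ 0.46 -0.08 -0.07]
yaw turn world 0.13 -> tool x deg -0.13
t: 18.3
ee_pos: [505.0, -85.5, 154.1]
orientation: [0.87, 1.39, -0.87]
ft_force: [0.0, -0.1, -0.1]
width: 39.8
t: 18.8
ee_pos: [504.8, -85.4, 296.2]
orientation: [0.87, 1.39, -0.87]
ft_force: [1.2, 0.3, -0.6]
width: 39.9
t: 19.3
ee_pos: [458.9, 138.5, 311.3]
orientation: [0.871, 1.389, -0.87]
ft_force: [0.3, -0.4, 0.1]
width: 39.8
t: 19.8
ee_pos: [424.3, 306.9, 323.1]
orientation: [0.868, 1.391, -0.865]
ft_force: [-0.1, 0.3, 1.1]
width: 39.9
holder [503.37450452 -85.47822807  94.        ] 25.70849515032498
pin [603.57266598 -36.1948308   84.        ] 111.51712701465858 26.068203814821814
```

View pics/a8.png

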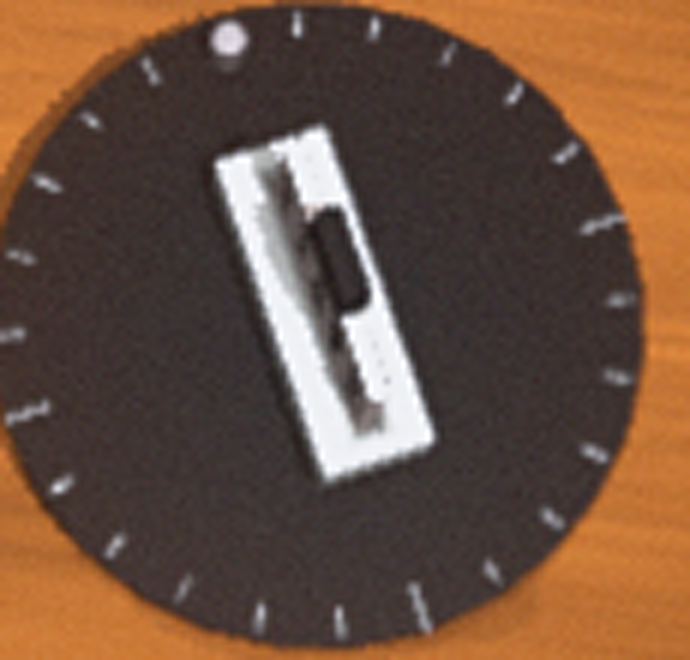

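View pics/b8.png

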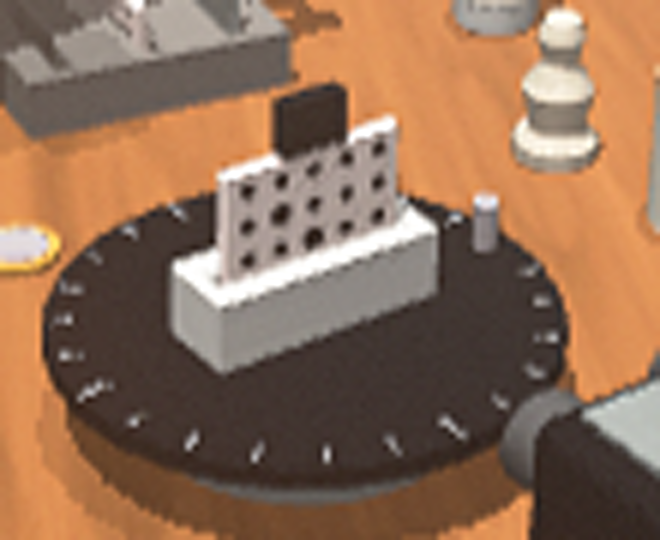

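View pics/s8.png

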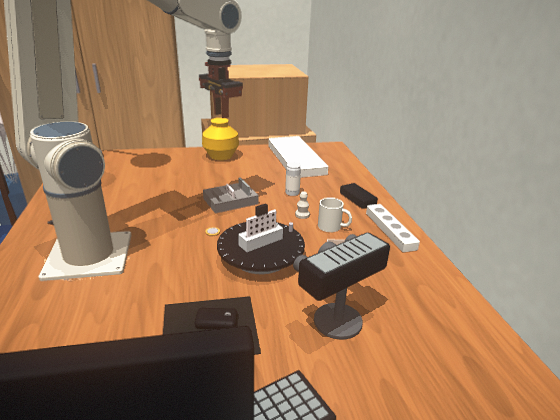

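```bash
python3 -c "
from workcell import *
print(close_job())"
```

```text
the job is handed in; nothing more can be done
None
```

I lifted the tall panel out of the rack by its tab and lowered it into the turntable holder. I then twisted the panel and turntable clockwise to face the scanner's middle lens, let go, and handed the job in at about 20 s.

- **Seating:** the panel met the slot floor at TCP z = 149.9 mm, which matches the 149.9 mm predicted from the rack grip. The contact force peaked at about 19 N. I did not measure the height again after the later regrip, but the last pictures show the panel still standing in the holder with its tab up.
- **Facing:** the first twist left the turntable about 1° off, so I regripped and corrected it. Afterwards the slot direction read 26.1° from the pin and 25.7° from the holder outline. The wanted direction was 26.7° using the lens itself and 26.0° using the scanner box. So the facing error is within about 1°, roughly the disagreement between those measurements.
- **Other things:** the arm is clear of everything, and the other objects look unmoved in the pictures.
- **Disagreements:** the side camera put the holder's centre about 2–3 mm from where the top camera did. A reading of the panel's lower edge in the side view, taken before the correction, gave 31.7° over 112 mm. The panel is only 100 mm wide, so I discarded that reading as a bad corner pick.

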